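# Clip the supply module onto the service rail of an eye-clinic instrument desk

### The job

Take the loose supply module, hook its rigid lip under the near edge of the rail in the white service tray, on the bare stretch between the fitted unit and the end clamp, then rock it down until its sprung foot clicks under the far edge and it sits flush and firm, and let go. The rail lies loosely adjusted in its slots, so feel for its edge and do not force it; leave the bottle, pen box and carton alone.

Things in the scene. Friction and masses are not known exactly. Their poses are not given: they have to be found in the camera images.
- module_center (a point): Loose module: centre of its grey case, half-way up the case. Axes: x from lip end to foot end, y across, z up. Case 76 (x) x 38 (y) x 46 (z) mm, 0.2 to 0.35 kg, flat underside 23 mm below this point; grasp across y. Lip and foot reach 14 mm below the underside; it starts standing on them on the desk, lip end roughly towards the robot.
- lip (a point): Inner upper edge of the catch of the module's rigid lip (38 mm wide), at (-20, 0, -32) mm from module_center in the module's axes. The lip's leg goes down from the case, inner face at x = -26; at its bottom the 5 mm thick catch reaches inwards (+x) to x = -20. Between catch and underside: a pocket 9 mm high, 6 mm deep.
- foot_tip (a point): Nose of the module's black sprung foot (32 mm wide): at (20, 0, -29) mm from module_center when at rest, 6 mm below the underside. Below it a ramp runs outwards to x = 24 at the foot's bottom. The foot slides along x only, outwards by up to 7 mm; spring 2 N at rest, 6 N fully out. A finger tab sticks out to x = 47.
- seat (a point): Fixed to the tray: middle of the rail's bare stretch, level with the rail's top, 32 mm above the desk. x across the rail, away from the robot; y along it; z up. Height and direction of the rail are true to it, but the rail is set in slots: its centre line lies anywhere from -12 to +12 mm in x from here, unmeasured, new each time. It does not give when pushed.
- rail_near (a point): Fixed to the tray, where the near edge of the rail's top flange would be with the rail centred: 25 mm in -x from seat. Flange 50 mm wide, 4 mm thick, over a web 22 mm wide, 20 mm high; both edges overhang 14 mm. Module tipped about 0.25 rad (foot up): the near edge goes right into the lip's pocket; rock about it: 4 to 11 N at the foot, then a click. Seated, module_center is 23 mm above seat.
- tray: White service tray 190 (x) x 370 (y) mm, base 8 mm thick; origin under its centre, axes as seat. From seat: dark steel rail; the fitted unit (36 mm wide, 40 mm above the rail top) starts at y = +129 mm, the aluminium end clamp (10 mm above it) at y = -136. A wiring duct 24 mm above the desk lies at x = 69 to 91. More than 25 N between module and rail or tray is forcing it.
- sanitiser: Bystander: white capped bottle, 66 mm across, 150 mm tall; origin at its underside.
- pen_box: Bystander: dark square pen box 75 by 75 by 95 mm with pens to 145 mm; origin at its underside.
- carton: Bystander: blue carton 110 by 130 by 75 mm; origin at its underside.
Things that resemble listed ones, but are neither listed nor needed, are in the scene too. Of the things shaped like the part that bears module_center, the grey one is meant.

How it is judged (in metres and radians):
On the way:
1. the module, tipped with its foot end up, has its lip below the near flange edge and touches the rail (angle between module_center's own z axis and vertical between 0.1 and 0.7 rad and z of lip in the frame of seat below -0.003 m and x of lip in the frame of seat between -0.034 and -0.002 m and contact force between module and tray above 1 N), for 0.1 s.
At the end, for the whole second after the job is handed in: The module sits flush on the bare stretch of rail, released and at rest: level within 0.05 rad, in line with the rail within 0.08 rad, its centre 20.5 to 25.5 mm above the rail top, -16 to +18 mm across from seat and -120 to +115 mm along it (z of module_center in the frame of seat between 0.0205 and 0.0255 m and angle between module_center's own z axis and vertical below 0.05 rad and angle between the y axis of module_center and the y axis of seat, either way round below 0.08 rad and x of module_center in the frame of seat between -0.016 and 0.018 m and y of module_center in the frame of seat between -0.12 and 0.115 m and linear speed of module below 0.01 m/s and contact force between module and the fingers below 0.1 N); the robot touches nothing.
It fails at once if the module is forced: more than 25 N between it and the rail or tray (contact force between module and tray above 25 N).
It fails at once if the bottle is shifted by more than 30 mm or tipped (distance of sanitiser from where it was at the start of the episode above 0.03 m or angle between sanitiser's own z axis and vertical above 0.3 rad).
It fails at once if the pen box is shifted by more than 30 mm or tipped (distance of pen_box from where it was at the start of the episode above 0.03 m or angle between pen_box's own z axis and vertical above 0.3 rad).
It fails at once if the carton is shifted by more than 30 mm or tipped (distance of carton from where it was at the start of the episode above 0.03 m or angle between carton's own z axis and vertical above 0.3 rad).
It also fails if it takes over 48 s, if anything falls off the work surface, if the arm or the gripper's body presses on something with over 40 N, if the wrist force passes 120 N, or if a joint passes its speed limit or range.

### The arm

A 6-joint arm with a two-finger parallel gripper is mounted at the origin on the work surface. World frame = base frame: x ahead of the robot, y to its left, z up, the work surface at z = 0. Lengths are in mm, angles in rad, forces in N, time in s.
With the tool pointing down it reaches from about 350 to 975 mm from the base axis. Payload 4.9 kg.
Tool frame: the origin (TCP) lies on the centre line of the jaws, within the pads' length; the fingertips stand 14 mm ahead of it and the grasp point (between the pads) lies 5 mm behind it (arm.tip_extent is the distance from the TCP to the fingertips, in mm); z points along the fingers, y is the direction in which the jaws open and shut (so a half turn about z gives the same grasp; the last joint's range is limited). The gripper opens to 85 mm and grips with 20 to 120 N. Pads are 22 mm wide; open, the fingers measure 114 mm over their backs; the gripper's body (76 mm by 85 mm) begins 54 mm behind the grasp point. The pads swing forward as they close: fully open they stand 13 mm farther back than shut.
Start: joints at [1.023, 0.053, 1.613, -0, 1.476, -0.119], TCP at [259.85, 568.401, 245.304] pointing down, gripper open.
Joint ranges: [-3.01, 3.01], [-1.01, 2.22], [0.06, 2.58], [-1.02, 4.17], [0.09, 2.62], [-3.14, 3.14]. Speed limits (rad/s): [2.57, 2.57, 3.14, 3.14, 3.14, 3.14].

### API

Orientations are given as a unit quaternion [x, y, z, w].
In Python, from cell import sensors, vision, workorder, arm gives the robot as it stands.
- The arm moves only by the tool step_arm, never from a script. Its argument "steps" is a list of rows, each an object of numbers: "x", "y", "z": the shift along the tool's x, y, z in cm; "spin": the turn about the tool's z in degrees; "grip": the opening in per cent of the stroke, from 0 (shut) to 100 (fully open). In form: [{"x": .., "y": .., "z": .., "spin": .., "grip": ..}, ...]. A call has 1 to 8 rows; each row shifts and turns the pose as measured when the row begins, along the tool's axes as they then stand; what a row does not reach is not made up. A row lasts 1/10 s, in which the tool goes at most 50 mm and 8.59 degrees, less where a joint would pass 70% of its speed; a pose out of reach is approached as far as the arm can. A call is refused whole if a number of a shift passes 5 or a number of a turn 8.59, either way. A call with a gripper value outside its range is refused whole. The fingers move at their own pace and stop on an object; "force" is the grip in N (left out, the last holds). Time passes only in rows, so rows that do not move let the fingers close. It gives the time, the measured TCP pose, the force and the opening at its end, in the units of the state.
- sensors.state(): the state, without advancing time (a new reading comes with each control period).
- vision.read_camera(name): name is "side" or "top" or "wrist"; returns a dict with "image" (420x560x3 uint8, blue, green, red), "mtx" (3x3 intrinsics, pixels), "dist" ([k1, k2, p1, p2, k3] as OpenCV has them; the pictures are not rectified), "world_to_cam" (4x4, takes a point from world to camera coordinates). Camera axes: x right, y down, z forward; pixel columns grow to the right and rows downward; lengths in mm; the calibration is good to about 2 mm. A picture is of the moment at which its call begins. There is no depth.
- workorder.sign_off(): hands the job in, once; it reports no verdict.
The state is a dict: "t": time; "qpos": joint angles; "joint_vel": joint speeds; "joint_efforts": joint torques, N m; "eef_pos": TCP position; "ee_rot": TCP orientation; "ft_force": force on the tool from outside, world axes, zero at the start; "ft_torque": the same for the moment, N m; "grip_width": finger opening in mm.
Only numpy, scipy, OpenCV 4.12 (cv2) and the standard library are available. Lean on these libraries where they do the work, as an engineer would, in place of code of your own. Each camera call takes 0.05 s, during which the arm holds its last target.

## Working session

There is one attempt and no reset: what is moved stays moved. The work goes in short steps, Python scripts to look and compute and a tool call to move; the robot and the scene stay as the last step left them, time stands still between calls to the robot, and variables do not carry over. Pictures are saved under pics/ and viewed, and the job is handed in when it is done.

Besides the shell and the picture viewer there is one more tool, called after "Request:" as name(argument=value, ...) on one line, values as JSON. step_arm: Moves the arm, as the interface text tells. Its arguments: {"type":"object","properties":{"steps":{"type":"array","items":{"type":"object","properties":{"x":{"type":"number"},"y":{"type":"number"},"z":{"type":"number"},"spin":{"type":"number"},"grip":{"type":"number"}}}},"force":{"type":"number"}},"required":["steps"]}

```bash
ls; mkdir -p pics; python3 - <<'E'
from cell import sensors, vision, workorder, arm
import cv2,numpy as np
print(sensors.state())
print([a for a in dir(arm) if a[0]!='_'])
for n in ["side","top","wrist"]:
    d=vision.read_camera(n); cv2.imwrite(f"pics/{n}0.png",d["image"])
    np.savez(f"pics/{n}0.npz",**{k:np.array(v) for k,v in d.items()})
    print(n,np.round(d["mtx"],1).tolist(),d["dist"],np.round(d["world_to_cam"],3).tolist())
E
```

```text
pics
{'t': 0.0, 'qpos': array([ 1.02299408e+00,  5.33523679e-02,  1.61427877e+00, -2.41103540e-05,
        1.47599775e+00, -1.18982477e-01]), 'joint_vel': array([-0.00064503,  0.0004493 , -0.00033585,  0.00058263,  0.00124522,
       -0.00046591]), 'joint_efforts': array([-8.74164834e-04, -3.93702078e+01, -3.70168984e+01, -3.49807378e-04,
        7.11154891e-03,  1.69663377e-07]), 'eef_pos': array([259.56050982, 567.90697895, 244.07486749]), 'ee_rot': array([ 2.12769628e-01,  9.77101862e-01, -9.65985594e-04, -3.21840676e-04]), 'ft_force': array([-0.20084211, -0.0746492 ,  0.35484028]), 'ft_torque': array([-0.05830437, -0.03334323,  0.00217251]), 'grip_width': 85.60976709306665}
['PlanningError', 'tip_extent']
side [[464.8, 0.0, 282.0], [0.0, 464.8, 214.3], [0.0, 0.0, 1.0]] [0.04297008 0.         0.         0.         0.        ] [[0.947, -0.32, -0.011, -518.001], [-0.222, -0.631, -0.743, 163.806], [0.231, 0.706, -0.669, 1266.273], [0.0, 0.0, 0.0, 1.0]]
top [[452.9, 0.0, 281.3], [0.0, 452.9, 204.0], [0.0, 0.0, 1.0]] [-0.04806522  0.          0.          0.          0.        ] [[0.016, -1.0, -0.017, -15.231], [-0.996, -0.014, -0.083, 558.431], [0.083, 0.018, -0.996, 1178.569], [0.0, 0.0, 0.0, 1.0]]
wrist [[329.5, 0.0, 278.9], [0.0, 329.5, 206.5], [0.0, 0.0, 1.0]] [0.00962333 0.         0.         0.         0.        ] [[0.416, 0.909, -0.002, -623.319], [0.861, -0.393, 0.322, -41.098], [0.292, -0.136, -0.947, 380.914], [0.0, 0.0, 0.0, 1.0]]
```

View pics/top0.png

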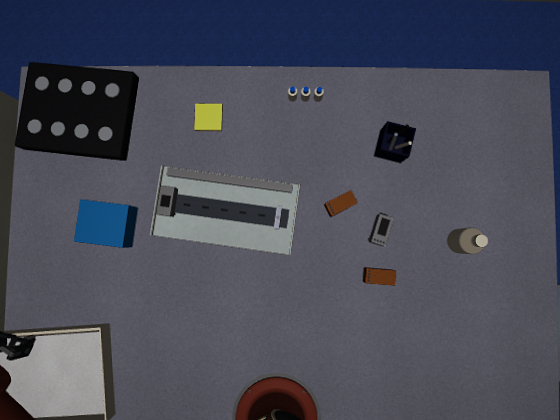

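View pics/side0.png

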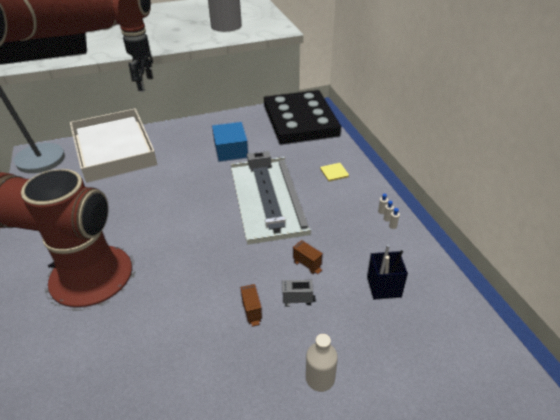

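View pics/wrist0.png

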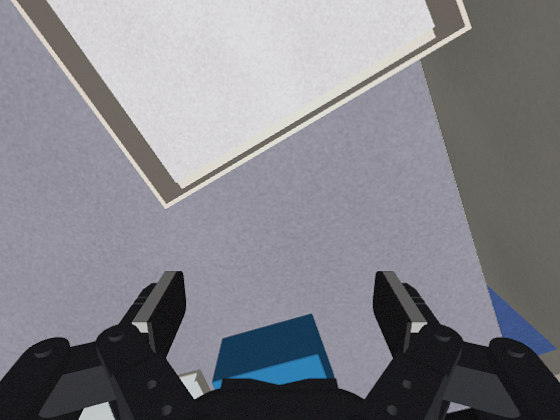

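Module-shaped things in the top view are orange at (340,203), grey at (382,229) and orange at (380,277). The grey one fits, so I'm enlarging it to confirm.

```bash
cat > h.py <<'E'
import numpy as np,cv2
def load(n): return dict(np.load(f"pics/{n}.npz"))
def ray(d,uv):
    p=cv2.undistortPoints(np.array(uv,float).reshape(-1,1,2),d["mtx"],d["dist"]).reshape(-1,2)
    R=d["world_to_cam"][:3,:3];t=d["world_to_cam"][:3,3]
    c=-R.T@t; v=np.c_[p,np.ones(len(p))]@R
    return c,v
def onz(d,uv,z):
    c,v=ray(d,uv); return c+v*((z-c[2])/v[:,2])[:,None]
def proj(d,P):
    R=d["world_to_cam"][:3,:3];t=d["world_to_cam"][:3,3]
    return cv2.projectPoints(np.array(P,float).reshape(-1,3),cv2.Rodrigues(R)[0],t,d["mtx"],d["dist"])[0].reshape(-1,2)
def snap(n,name):
    from cell import vision
    d=vision.read_camera(n); d={k:np.array(v) for k,v in d.items()}
    cv2.imwrite(f"pics/{name}.png",d["image"]); np.savez(f"pics/{name}.npz",**d); return d
E
python3 - <<'E'
from h import *
a=cv2.imread("pics/top0.png"); b=cv2.imread("pics/side0.png")
A=cv2.resize(a[185:295,320:420],None,fx=4,fy=4,interpolation=2)
B=cv2.resize(b[235:335,230:330],None,fx=4,fy=4,interpolation=2)
o=np.zeros((440,800,3),np.uint8);o[:440,:400]=A;o[:400,400:]=B
cv2.imwrite("pics/crop1.png",o)
C=cv2.resize(a[155:265,140:310],None,fx=4.6,fy=4.6,interpolation=2);cv2.imwrite("pics/crop2.png",C)
d=load("top0")
print(onz(d,[(382,229)],60),onz(d,[(161,168),(299,185),(291,254),(150,235)],8))
E
```

```text
[[ 495.01553155 -265.82972321   60.        ]] [[653.57157025 323.30833795   8.        ]
 [611.82804548 -53.28836904   8.        ]
 [426.54939335 -34.34643932   8.        ]
 [470.80237973 346.33983945   8.        ]]
```

View pics/crop1.png

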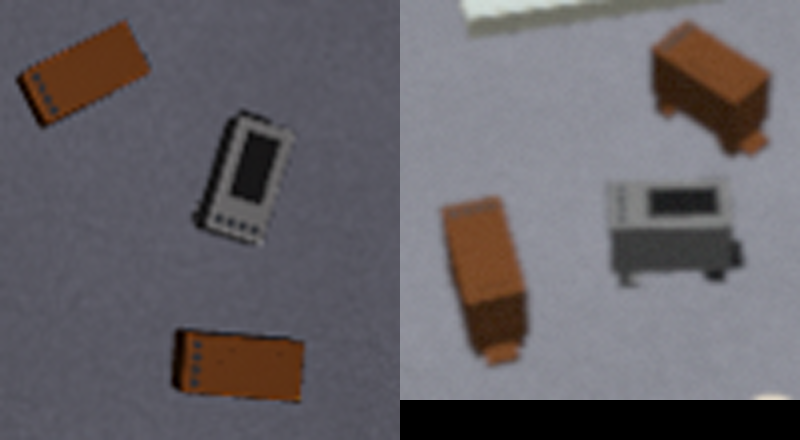

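View pics/crop2.png

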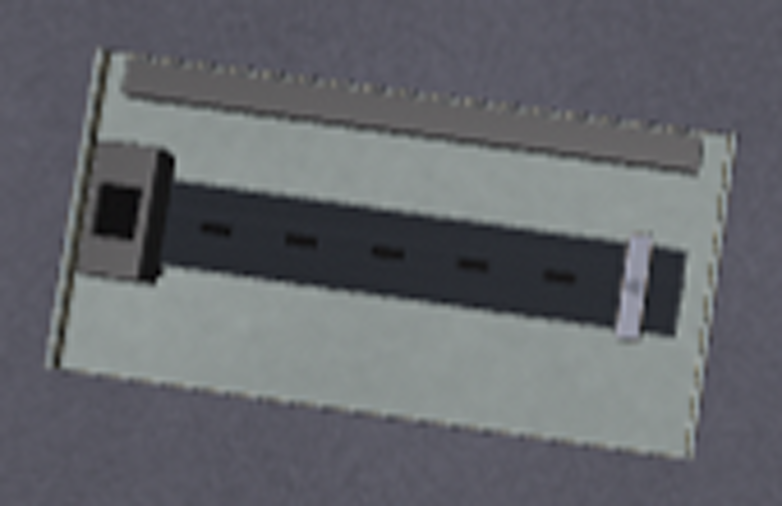

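The crop shows the grey module at (382,229), with its dotted lip end towards the robot and the black foot tab away. It matches the description. The tray has the rail at about (170..290, 195..215), and the duct is on its far side. Next I measure both.

```bash
python3 - <<'E'
from h import *
d=load("top0");a=d["image"].astype(int)
# module top: neutral grey & brighter
x0,y0=360,205
r=a[y0:250,x0:405]; 
m=((r.min(2)>95)&(abs(r[...,0]-r[...,2])<14)).astype(np.uint8)
print(r[8,22],r[30,5], r[20,22])
cs,_=cv2.findContours(m,0,2); c=max(cs,key=cv2.contourArea)
rect=cv2.minAreaRect(c+np.array([x0,y0]));bp=cv2.boxPoints(rect);print(rect)
P=onz(d,bp,60);print(P.round(1), P.mean(0), [np.linalg.norm(P[i]-P[i-1]).round(1) for i in range(4)])
cv2.imwrite("pics/m.png",cv2.resize(m*255,None,fx=8,fy=8,interpolation=0))
# tray
T=a[150:270,140:315]; t=((T.min(2)>125)).astype(np.uint8)
cs,_=cv2.findContours(t,0,2); c=max(cs,key=cv2.contourArea)
rect=cv2.minAreaRect(c+np.array([140,150]));bp=cv2.boxPoints(rect)
P=onz(d,bp,8);print(T[80,80],P.round(1),P.mean(0), [np.linalg.norm(P[i]-P[i-1]).round(1) for i in range(4)])
for i in range(4):
    v=P[i]-P[i-1];print(np.degrees(np.arctan2(v[1],v[0])))
E
```

```text
[51 46 46] [102  91  92] [23 22 23]
((383.0550537109375, 227.8165283203125), (13.984264373779297, 25.286617279052734), 16.699243545532227)
[[ 471.9 -242.1   60. ]
 [ 534.1 -260.7   60. ]
 [ 524.3 -295.1   60. ]
 [ 462.2 -276.3   60. ]] [ 498.14219463 -268.5627213    60.        ] [np.float64(35.6), np.float64(64.9), np.float64(35.7), np.float64(64.9)]
[145 147 140] [[471.3 338.    8. ]
 [661.4 319.    8. ]
 [614.4 -54.6   8. ]
 [427.2 -31.4   8. ]] [543.5515511  142.75495254   8.        ] [np.float64(372.0), np.float64(191.0), np.float64(376.6), np.float64(188.6)]
83.18935325684156
-5.704845914132058
-97.16698221060194
172.92790992716303
```

Request:
step_arm(steps=[{"spin": -8},{"x": -3.6,"y": -3.0},{"x": -3.6,"y": -3.0},{"x": -3.6,"y": -3.0},{"x": -3.6,"y": -3.0},{"x": -3.6,"y": -3.0},{"x": -3.6,"y": -3.0},{"x": -3.6,"y": -3.0}])

```text
invalid input at $.steps[0]: expected keys x, y, z, spin, grip
```

Request:
step_arm(steps=[{"x": -3.6,"y": -3.0},{"x": -3.6,"y": -3.0},{"x": -3.6,"y": -3.0},{"x": -3.6,"y": -3.0},{}])

```text
invalid input at $.steps[0]: expected keys x, y, z, spin, grip
```

```bash
cat >> h.py <<'E'
def pose():
    from cell import sensors
    from scipy.spatial.transform import Rotation as Ro
    s=sensors.state();R=Ro.from_quat(s["ee_rot"]).as_matrix()
    return s,R
def togo(x,y,z,yang=None):
    s,R=pose();D=np.array([x,y,z])-s["eef_pos"]
    ang=np.degrees(np.arctan2(R[1,1],R[0,1]))
    print("t",round(s["t"],2),"pos",s["eef_pos"].round(1),"yang",round(ang,2),"tilt",R[:,2].round(3),"w",round(s["grip_width"],1),"F",s["ft_force"].round(2))
    print("tool cm",(R.T@D/10).round(2),"spin",None if yang is None else round(ang-yang,2))
E
python3 - <<'E'
from h import *
togo(545,143,245,83.5)
d=snap("wrist","w1"); print((-d["world_to_cam"][:3,:3].T@d["world_to_cam"][:3,3]).round(1))
E
```

```text
t 0.15 pos [259.6 568.  244.4] yang 65.43 tilt [-0.001 -0.001 -1.   ] w 85.4 F [-0.65 -0.46 -0.01]
tool cm [-4.363e+01 -2.679e+01 -3.000e-02] spin -18.07
[183.7 602.4 372.6]
```

View pics/w1.png

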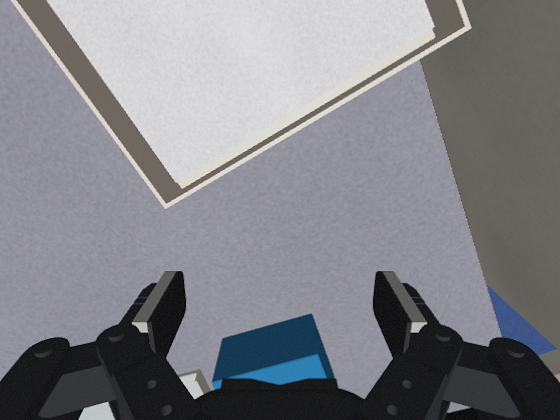

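Request:
step_arm(steps=[{"x": 0,"y": 0,"z": 0,"spin": -8,"grip": 100},{"x": -3.6,"y": -3.0,"z": 0,"spin": 0,"grip": 100},{"x": -3.6,"y": -3.0,"z": 0,"spin": 0,"grip": 100},{"x": -3.6,"y": -3.0,"z": 0,"spin": 0,"grip": 100},{"x": -3.6,"y": -3.0,"z": 0,"spin": 0,"grip": 100},{"x": -3.6,"y": -3.0,"z": 0,"spin": 0,"grip": 100},{"x": -3.6,"y": -3.0,"z": 0,"spin": 0,"grip": 100},{"x": -3.6,"y": -3.0,"z": 0,"spin": 0,"grip": 100}])

```text
t: 1.0
eef_pos: [445.4, 291.0, 242.2]
ee_rot: [0.135, 0.991, -0.001, -0.001]
ft_force: [0.8, 0.3, 0.0]
grip_width: 85.2
```

Request:
step_arm(steps=[{"x": -3.6,"y": -3.0,"z": 0,"spin": 0,"grip": 100},{"x": -3.6,"y": -3.0,"z": 0,"spin": 0,"grip": 100},{"x": -3.6,"y": -3.0,"z": 0,"spin": 0,"grip": 100},{"x": -3.6,"y": -3.0,"z": 0,"spin": 0,"grip": 100},{"x": 0,"y": 0,"z": 0,"spin": 0,"grip": 100}])

```text
t: 1.5
eef_pos: [556.9, 125.1, 241.9]
ee_rot: [0.138, 0.99, -0.001, -0.0]
ft_force: [-0.1, 0.5, -0.4]
grip_width: 85.3
```

```bash
python3 - <<'E'
from h import *
togo(545,143,245,83.5)
d=snap("wrist","w2")
E
```

```text
t 1.5 pos [556.9 125.1 241.9] yang 74.1 tilt [-0.001 -0.002 -1.   ] w 85.3 F [-0.12  0.5  -0.39]
tool cm [ 1.63  1.4  -0.32] spin -9.4
```

View pics/w2.png

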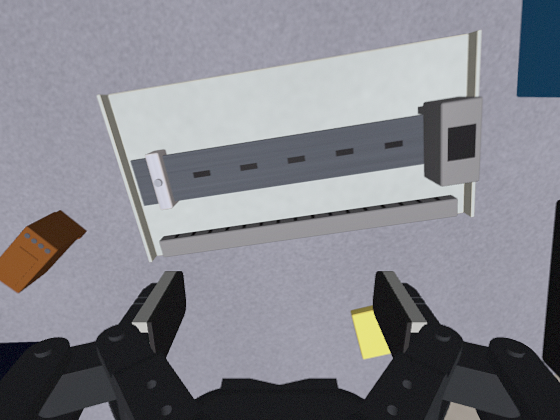

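The wrist view shows the rail's near edge from about (170,155) to (420,115) and its far edge from about (170,204) to (425,165). The clamp is at (160,180), the fitted unit at (452,140) and the duct along (160..457, 240..205). I'm fitting these lines now.

```bash
python3 - <<'E'
from h import *
d=load("w2");a=cv2.cvtColor(d["image"],cv2.COLOR_BGR2GRAY).astype(float)
near=[];far=[];dn=[]; trn=[]
for u in range(185,415,4):
    col=cv2.GaussianBlur(a,(3,3),0)[:,u]; g=np.diff(col)
    vn=155-(u-170)*0.16; vf=204-(u-170)*0.153
    def sub(v0,sgn,w=9):
        lo=int(v0)-w; s=sgn*g[lo:lo+2*w]; k=s.argmax()
        if k in(0,len(s)-1): return None
        off=(s[k-1]-s[k+1])/(2*(s[k-1]-2*s[k]+s[k+1]))
        return lo+k+off+0.5
    for L,v0,sg in((near,vn,-1),(far,vf,1)):
        v=sub(v0,sg)
        if v: L.append((u,v))
    vd=240-(u-160)*0.121-1
    v=sub(vd,-1)
    if v: dn.append((u,v))
    v=sub(95-(u-102)*0.169,1)
    if v: trn.append((u,v))
def fit(L,z):
    P=onz(d,L,z)[:,:2]
    for _ in range(3):
        vx,vy,x,y=cv2.fitLine(P.astype(np.float32),cv2.DIST_HUBER,0,.01,.01).ravel()
        r=(P-[x,y])@[-vy,vx]; P=P[abs(r)<2.5]
    if vy<0: vx,vy=-vx,-vy
    r=(P-[x,y])@[-vy,vx]
    return np.degrees(np.arctan2(vy,vx)),np.array([x,y]),r.std(),len(P)
for n,L,z in(("near",near,32),("far",far,32),("duct top near",dn,24),("tray near",trn,8)):
    A,p,s,k=fit(L,z);n_=np.array([np.sin(np.radians(A)),-np.cos(np.radians(A))])
    print(n,A.round(2),p.round(1),s.round(2),k,"perp off",(p@np.array([np.sin(np.radians(83.4)),-np.cos(np.radians(83.4))])).round(2))
# clamp and unit corners
e=np.array([np.cos(np.radians(83.4)),np.sin(np.radians(83.4))])
for nm,uv,z in(("clamp inner top",(175,205),42),("clamp in",(161,152),42),("unit side top",(424,180),72),("unit bottom",(424,166),32)):
    P=onz(d,[uv],z)[0];print(nm,P.round(1),"along",P[:2]@e)
C=cv2.resize(d["image"][20:270,90:490],None,fx=2,fy=2);cv2.imwrite("pics/c3.png",C)
E
```

```text
near 82.87 [518.8 164.7] 0.07 58 perp off 496.4
far 82.89 [567.8 152.5] 0.05 58 perp off 546.54
duct top near 82.89 [606.2 127.8] 0.07 56 perp off 587.49
tray near 82.93 [452.2 171.1] 0.06 58 perp off 429.54
clamp inner top [552.3  11.7  42. ] along 75.07294460758688
clamp in [496.5  19.   42. ] along 75.9681702893898
unit side top [585.8 255.6  72. ] along 321.2409530764077
unit bottom [585.5 272.1  32. ] along 337.6151840231484
```

View pics/c3.png

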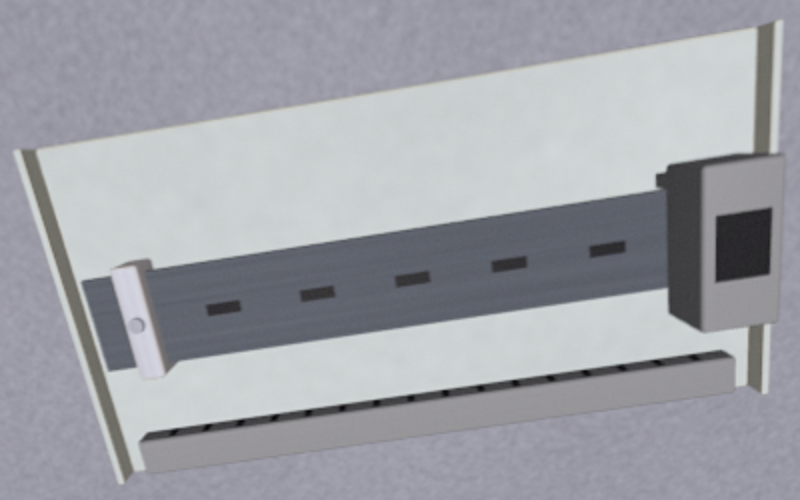

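Request:
step_arm(steps=[{"x": -0.7,"y": -4.4,"z": 0.4,"spin": 0,"grip": 100},{"x": -0.7,"y": -4.4,"z": 0.4,"spin": 0,"grip": 100},{"x": -0.7,"y": -4.4,"z": 0.4,"spin": 0,"grip": 100},{"x": -0.7,"y": -4.4,"z": 0.4,"spin": 0,"grip": 100},{"x": -0.7,"y": -4.4,"z": 0.4,"spin": 0,"grip": 100},{"x": -0.7,"y": -4.4,"z": 0.4,"spin": 0,"grip": 100},{"x": -0.7,"y": -4.4,"z": 0.4,"spin": 0,"grip": 100},{"x": -0.7,"y": -4.4,"z": 0.4,"spin": 0,"grip": 100}])

```text
t: 2.35
eef_pos: [514.0, -224.2, 208.2]
ee_rot: [0.127, 0.992, 0.002, -0.0]
ft_force: [0.5, -0.1, 0.8]
grip_width: 85.6
```

Request:
step_arm(steps=[{"x": -0.7,"y": -4.4,"z": 0.4,"spin": 0,"grip": 100},{"x": 0,"y": 0,"z": 0,"spin": 0,"grip": 100},{"x": 0,"y": 0,"z": 0,"spin": 0,"grip": 100}])

```text
t: 2.65
eef_pos: [508.5, -270.7, 202.6]
ee_rot: [0.128, 0.992, 0.003, -0.001]
ft_force: [0.5, 0.6, 0.0]
grip_width: 85.5
```

```bash
python3 - <<'E'
from h import *
togo(499,-268,100,73.3)
d=snap("wrist","w3")
E
```

```text
t 2.65 pos [ 508.5 -270.7  202.6] yang 75.26 tilt [-0.001  0.006 -1.   ] w 85.5 F [0.46 0.63 0.01]
tool cm [ 0.96 -0.03 10.26] spin 1.96
```

View pics/w3.png

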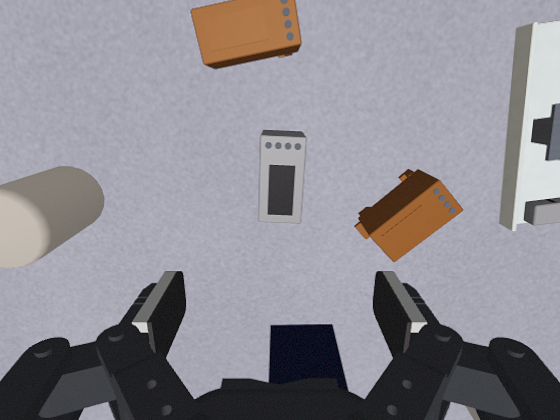

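The wrist view shows the grey module's top face spanning about (260..305, 137..222), with the dotted lip end up in the image, towards the robot. The orange one at (410,215) is on its right, and the pen box and bottle are further off.

```bash
python3 - <<'E'
from h import *
d=load("w3");im=d["image"];x0,y0,x1,y1=245,120,320,235
r=im[y0:y1,x0:x1].astype(int)
print(im[150,264],im[150,245],im[133,280],im[175,280],im[217,280])
m=((abs(r[...,0]-r[...,2])<8)&(r.min(2)>130)).astype(np.uint8)
m=cv2.morphologyEx(m,cv2.MORPH_OPEN,np.ones((3,3)))
cs,_=cv2.findContours(m,0,2);c=max(cs,key=cv2.contourArea)+np.array([x0,y0])
hull=cv2.convexHull(c)
ap=cv2.approxPolyDP(hull,4,True).reshape(-1,2);print(ap)
rect=cv2.minAreaRect(onz(d,c.reshape(-1,2),60)[:,:2].astype(np.float32));print(rect)
P=onz(d,ap,60);print(P.round(1))
for i in range(len(P)):
    v=P[i]-P[i-1];print(np.linalg.norm(v).round(1),np.degrees(np.arctan2(v[1],v[0])).round(1))
cv2.imwrite("pics/m3.png",cv2.resize(m*255,None,fx=5,fy=5,interpolation=0))
E
```

```text
[180 177 178] [182 170 170] [75 75 75] [58 56 59] [172 168 170]
[[261 135]
 [305 138]
 [300 222]
 [258 219]]
((494.9974670410156, -265.2228088378906), (37.575279235839844, 74.97406768798828), 72.55113220214844)
[[ 454.  -271.2   60. ]
 [ 465.4 -237.3   60. ]
 [ 535.4 -258.5   60. ]
 [ 523.2 -293.5   60. ]]
72.7 162.1
35.7 71.4
73.1 -16.8
37.1 -109.3
```

View pics/m3.png

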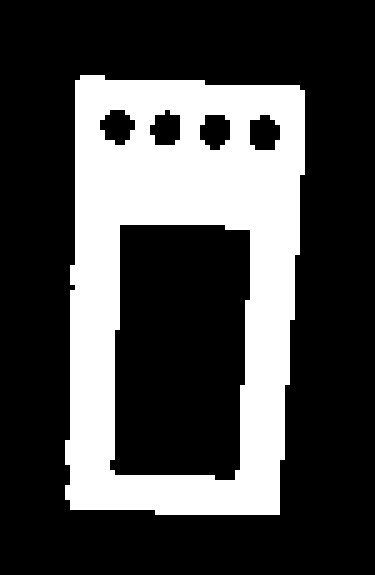

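```bash
python3 - <<'E'
from h import *
togo(495,-265.3,36,72.6)
E
```

```text
t 2.7 pos [ 508.6 -270.5  202.6] yang 75.31 tilt [-0.002  0.005 -1.   ] w 85.4 F [ 0.42 -0.2  -0.82]
tool cm [ 1.4   0.08 16.67] spin 2.71
```

Request:
step_arm(steps=[{"x": 1.4,"y": 0.1,"z": 2.0,"spin": 2.7,"grip": 75},{"x": 0,"y": 0,"z": 3.0,"spin": 0,"grip": 75},{"x": 0,"y": 0,"z": 3.0,"spin": 0,"grip": 75},{"x": 0,"y": 0,"z": 0,"spin": 0,"grip": 75},{"x": 0,"y": 0,"z": 0,"spin": 0,"grip": 75}])

```text
t: 3.2
eef_pos: [498.5, -257.4, 124.0]
ee_rot: [0.146, 0.989, 0.002, 0.001]
ft_force: [0.1, 0.1, 0.1]
grip_width: 64.0
```

```bash
python3 - <<'E'
from h import *
togo(495,-265.3,36,72.6)
d=snap("wrist","w4")
E
```

```text
t 3.2 pos [ 498.5 -257.4  124. ] yang 73.15 tilt [ 0.003  0.004 -1.   ] w 64.0 F [0.07 0.11 0.13]
tool cm [ 0.13 -0.9   8.8 ] spin 0.55
```

View pics/w4.png

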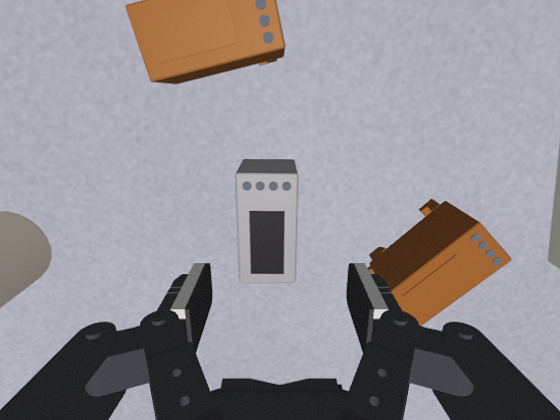

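The closer view shows the module's top face at about (237..298, 173..282). The tool has drifted to one side of it, so I re-measure before going down.

```bash
python3 - <<'E'
from h import *
d=load("w4");im=d["image"];x0,y0,x1,y1=222,150,315,300
r=im[y0:y1,x0:x1].astype(int)
m=((abs(r[...,0]-r[...,2])<8)&(r.min(2)>130)).astype(np.uint8)
m=cv2.morphologyEx(m,cv2.MORPH_OPEN,np.ones((3,3)))
cs,_=cv2.findContours(m,0,2);c=max(cs,key=cv2.contourArea)+np.array([x0,y0])
print(cv2.minAreaRect(onz(d,c.reshape(-1,2),60)[:,:2].astype(np.float32)),cv2.boundingRect(c))
togo(495,-265.3,36,72.6)
E
```

```text
((494.5676574707031, -264.59588623046875), (37.448486328125, 74.49411010742188), 72.79129028320312) (236, 173, 62, 110)
t 3.25 pos [ 498.3 -257.3  123.8] yang 73.15 tilt [ 0.003  0.004 -1.   ] w 64.0 F [-1.44  0.97 -0.89]
tool cm [ 0.1  -0.91  8.77] spin 0.55
```

Request:
step_arm(steps=[{"x": 0.2,"y": -0.8,"z": 2.0,"spin": 0.4,"grip": 75},{"x": 0,"y": 0,"z": 0,"spin": 0,"grip": 75}])

```text
t: 3.45
eef_pos: [496.4, -264.2, 107.4]
ee_rot: [0.149, 0.989, 0.001, 0.004]
ft_force: [0.5, -0.1, -0.7]
grip_width: 63.8
```

```bash
python3 - <<'E'
from h import *
togo(494.6,-264.6,36,72.7)
E
```

```text
t 3.45 pos [ 496.4 -264.2  107.4] yang 72.87 tilt [ 0.008  0.001 -1.   ] w 63.8 F [ 0.46 -0.14 -0.72]
tool cm [ 0.21 -0.11  7.14] spin 0.17
```

Request:
step_arm(steps=[{"x": 0.1,"y": -0.1,"z": 2.5,"spin": 0,"grip": 75},{"x": 0,"y": 0,"z": 2.5,"spin": 0,"grip": 75},{"x": 0,"y": 0,"z": 1.5,"spin": 0,"grip": 75},{"x": 0,"y": 0,"z": 0,"spin": 0,"grip": 75}])

```text
t: 3.85
eef_pos: [502.2, -267.4, 50.7]
ee_rot: [0.148, 0.989, -0.002, 0.011]
ft_force: [-1.0, -0.0, -0.9]
grip_width: 63.9
```

```bash
python3 - <<'E'
from h import *
togo(494.6,-264.6,36,72.7)
E
```

```text
t 3.85 pos [ 502.2 -267.4   50.7] yang 72.96 tilt [ 0.021 -0.007 -1.   ] w 63.9 F [-1.05 -0.02 -0.88]
tool cm [0.85 0.05 1.45] spin 0.26
```

Request:
step_arm(steps=[{"x": 0.8,"y": 0,"z": 0.4,"spin": 0.2,"grip": 75},{"x": 0,"y": 0,"z": 0.6,"spin": 0,"grip": 75},{"x": 0,"y": 0,"z": 0.3,"spin": 0,"grip": 75},{"x": 0,"y": 0,"z": 0,"spin": 0,"grip": 75}])

```text
t: 4.25
eef_pos: [496.8, -266.4, 41.3]
ee_rot: [0.15, 0.989, -0.004, 0.014]
ft_force: [0.0, -0.7, -0.7]
grip_width: 64.3
```

```bash
python3 - <<'E'
from h import *
togo(494.6,-264.6,36,72.7)
E
```

```text
t 4.25 pos [ 496.8 -266.4   41.3] yang 72.76 tilt [ 0.026 -0.011 -1.   ] w 64.3 F [ 0.05 -0.69 -0.66]
tool cm [0.28 0.11 0.52] spin 0.06
```

Request:
step_arm(steps=[{"x": 0.25,"y": 0.1,"z": 0.5,"spin": 0,"grip": 75},{"x": 0,"y": 0,"z": 0,"spin": 0,"grip": 30},{"x": 0,"y": 0,"z": 0,"spin": 0,"grip": 30},{"x": 0,"y": 0,"z": 0,"spin": 0,"grip": 30},{"x": 0,"y": 0,"z": 0,"spin": 0,"grip": 30},{"x": 0,"y": 0,"z": 0,"spin": 0,"grip": 30}], force=20)

```text
t: 4.85
eef_pos: [495.4, -265.0, 36.9]
ee_rot: [0.15, 0.989, -0.004, 0.014]
ft_force: [0.5, 0.3, -0.6]
grip_width: 37.9
```

```bash
python3 - <<'E'
from h import *
togo(494.6,-264.6,36,72.7)
E
```

```text
t 4.85 pos [ 495.4 -265.    36.9] yang 72.75 tilt [ 0.028 -0.012 -1.   ] w 37.9 F [ 0.49  0.27 -0.59]
tool cm [0.1  0.02 0.08] spin 0.05
```

Request:
step_arm(steps=[{"x": 0,"y": 0,"z": -1.0,"spin": 0,"grip": 30},{"x": 0,"y": 0,"z": -2.0,"spin": 0,"grip": 30},{"x": 0,"y": 0,"z": -3.0,"spin": 0,"grip": 30},{"x": 0,"y": 0,"z": -3.0,"spin": 0,"grip": 30},{"x": 0,"y": 0,"z": -2.0,"spin": 0,"grip": 30},{"x": 0,"y": 0,"z": 0,"spin": 0,"grip": 30}])

```text
t: 5.45
eef_pos: [489.8, -262.0, 149.4]
ee_rot: [0.15, 0.989, -0.002, 0.011]
ft_force: [0.2, 0.3, -2.5]
grip_width: 38.0
```

```bash
python3 - <<'E'
from h import *
togo(541,140,150,82.9)
d=snap("side","s5");d2=snap("wrist","w5")
s,R=pose();p=proj(d,[s["eef_pos"]])[0].astype(int);print(p)
x,y=p
A=cv2.resize(d["image"][max(0,y-50):y+50,x-50:x+50],(400,400))
B=cv2.resize(d2["image"],(400,300));o=np.zeros((400,800,3),np.uint8);o[:,:400]=A;o[:300,400:]=B
cv2.imwrite("pics/c5.png",o)
E
```

```text
t 5.45 pos [ 489.8 -262.   149.4] yang 72.76 tilt [ 0.021 -0.008 -1.   ] w 38.0 F [ 0.15  0.3  -2.46]
tool cm [ 7.02 39.91 -0.26] spin -10.14
[293 261]
```

View pics/c5.png

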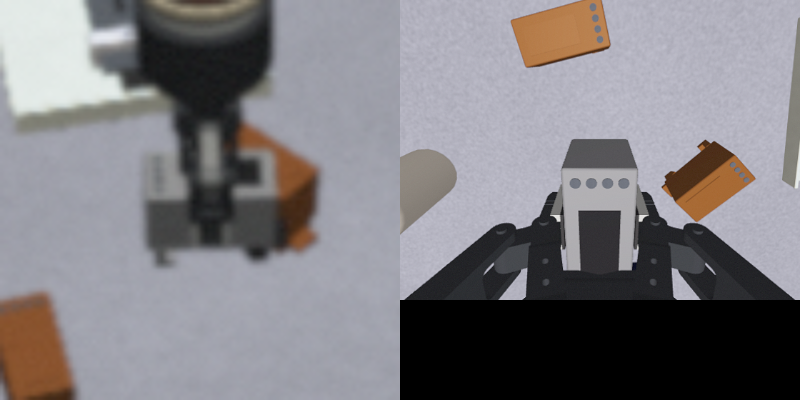

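The module is gripped level and hanging, with a weight of about 2.5 N. Next I carry it to the rail.

Request:
step_arm(steps=[{"x": 0,"y": 0,"z": 0,"spin": -5,"grip": 30},{"x": 0,"y": 0,"z": 0,"spin": -5,"grip": 30},{"x": 0,"y": 2,"z": 0,"spin": 0,"grip": 30},{"x": 0,"y": 4,"z": 0,"spin": 0,"grip": 30},{"x": 0,"y": 4,"z": 0,"spin": 0,"grip": 30},{"x": 0,"y": 4,"z": 0,"spin": 0,"grip": 30},{"x": 0,"y": 4,"z": 0,"spin": 0,"grip": 30},{"x": 0,"y": 4,"z": 0,"spin": 0,"grip": 30}])

```text
t: 6.35
eef_pos: [505.9, -35.8, 128.3]
ee_rot: [0.065, 0.998, 0.003, -0.005]
ft_force: [0.6, 0.1, -1.3]
grip_width: 37.7
```

```bash
python3 - <<'E'
from h import *
togo(532.5,141.1,110,82.9)
E
```

```text
t 6.35 pos [505.9 -35.8 128.3] yang 82.58 tilt [-0.009  0.007 -1.   ] w 37.7 F [ 0.6   0.08 -1.3 ]
tool cm [-0.37 17.87  1.93] spin -0.32
```

Request:
step_arm(steps=[{"x": 0,"y": 3.5,"z": 0,"spin": 0,"grip": 30},{"x": 0,"y": 3.5,"z": 0,"spin": 0,"grip": 30},{"x": 0,"y": 3.5,"z": 0,"spin": 0,"grip": 30},{"x": 0,"y": 2.5,"z": 0,"spin": 0,"grip": 30},{"x": 0,"y": 0,"z": 0,"spin": 0,"grip": 30},{"x": 0,"y": 0,"z": 0,"spin": 0,"grip": 30}])

```text
t: 6.95
eef_pos: [513.7, 103.3, 115.0]
ee_rot: [0.061, 0.998, 0.003, -0.016]
ft_force: [0.2, 0.2, -2.8]
grip_width: 38.0
```

```bash
python3 - <<'E'
from h import *
togo(532.5,141.1,80,82.9)
E
```

```text
t 6.95 pos [513.7 103.3 115. ] yang 82.99 tilt [-0.032  0.008 -0.999] w 38.0 F [ 0.19  0.2  -2.81]
tool cm [-1.52  3.97  3.47] spin 0.09
```

Request:
step_arm(steps=[{"x": -1.0,"y": 2,"z": 0,"spin": 0,"grip": 30},{"x": -0.5,"y": 1.5,"z": 1,"spin": 0,"grip": 30},{"x": 0,"y": 0.4,"z": 1,"spin": 0,"grip": 30},{"x": 0,"y": 0,"z": 0.5,"spin": 0,"grip": 30},{"x": 0,"y": 0,"z": 0,"spin": 0,"grip": 30}])

```text
t: 7.45
eef_pos: [529.6, 136.0, 83.2]
ee_rot: [0.064, 0.998, 0.001, -0.021]
ft_force: [-0.4, -0.0, -2.5]
grip_width: 37.8
```

```bash
python3 - <<'E'
from h import *
togo(532.5,141.1,80,82.9)
d=snap("wrist","w6");d2=snap("side","s6")
s,R=pose();x,y=proj(d2,[s["eef_pos"]])[0].astype(int)
A=cv2.resize(d2["image"][max(0,y-50):y+50,x-50:x+50],(400,400))
B=cv2.resize(d["image"],(400,300));o=np.zeros((400,800,3),np.uint8);o[:,:400]=A;o[:300,400:]=B
cv2.imwrite("pics/c6.png",o)
E
```

```text
t 7.45 pos [529.6 136.   83.2] yang 82.69 tilt [-0.041  0.005 -0.999] w 37.8 F [-0.41 -0.03 -2.5 ]
tool cm [-0.24  0.55  0.31] spin -0.21
```

View pics/c6.png

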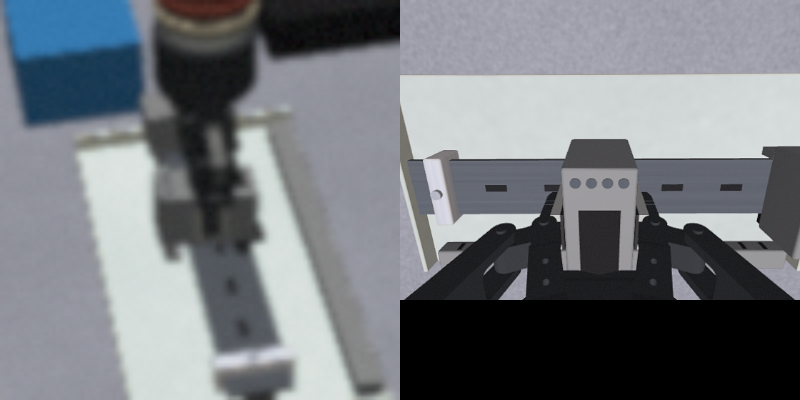

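Request:
step_arm(steps=[{"x": -0.4,"y": 0.2,"z": 0.5,"spin": 0,"grip": 30},{"x": 0,"y": 0,"z": 0.3,"spin": 0,"grip": 30},{"x": 0,"y": 0,"z": 0,"spin": 0,"grip": 30}])

```text
t: 7.85
eef_pos: [535.2, 136.7, 76.8]
ee_rot: [0.065, 0.998, 0.001, -0.018]
ft_force: [0.3, -0.9, -2.3]
grip_width: 37.6
```

Request:
step_arm(steps=[{"x": 0,"y": 0,"z": 0.2,"spin": 0,"grip": 30},{"x": 0,"y": 0,"z": 0,"spin": 0,"grip": 30}])

```text
t: 8.05
eef_pos: [535.4, 136.6, 75.0]
ee_rot: [0.065, 0.998, 0.001, -0.018]
ft_force: [-0.2, -0.8, -2.0]
grip_width: 38.0
```

Request:
step_arm(steps=[{"x": 0,"y": 0,"z": 0.2,"spin": 0,"grip": 30},{"x": 0,"y": 0,"z": 0.1,"spin": 0,"grip": 30},{"x": 0,"y": 0,"z": 0,"spin": 0,"grip": 30}])

```text
t: 8.35
eef_pos: [535.3, 136.7, 72.0]
ee_rot: [0.064, 0.998, 0.001, -0.018]
ft_force: [1.1, 0.3, -2.4]
grip_width: 37.9
```

Request:
step_arm(steps=[{"x": 0,"y": 0,"z": 0.1,"spin": 0,"grip": 30},{"x": 0,"y": 0,"z": 0.1,"spin": 0,"grip": 30}])

```text
t: 8.55
eef_pos: [535.5, 136.8, 70.7]
ee_rot: [0.064, 0.998, 0.001, -0.018]
ft_force: [-3.9, -0.2, 5.5]
grip_width: 38.0
```

Contact at TCP z ≈ 70.7, as expected. Now I tip the module by pressing the foot gently on the rail while drawing back.

Request:
step_arm(steps=[{"x": 0.1,"y": 0,"z": 0.05,"spin": 0,"grip": 30},{"x": 0.1,"y": 0,"z": 0.05,"spin": 0,"grip": 30}])

```text
t: 8.75
eef_pos: [534.8, 137.0, 70.9]
ee_rot: [0.064, 0.998, 0.001, -0.016]
ft_force: [1.2, -0.4, -2.7]
grip_width: 37.4
```

```bash
python3 - <<'E'
from h import *
togo(535,137,70.7,82.9)
E
```

```text
t 8.75 pos [534.8 137.   70.9] yang 82.61 tilt [-0.032  0.005 -0.999] w 37.4 F [ 1.17 -0.36 -2.69]
tool cm [-0.02 -0.    0.02] spin -0.29
```

Request:
step_arm(steps=[{"x": 0.05,"y": 0,"z": 0.1,"spin": 0,"grip": 30}])

```text
t: 8.85
eef_pos: [534.8, 137.1, 70.6]
ee_rot: [0.064, 0.998, 0.001, -0.015]
ft_force: [-2.2, -0.9, 4.9]
grip_width: 37.5
```

Request:
step_arm(steps=[{"x": 0.05,"y": 0,"z": 0.1,"spin": 0,"grip": 30}])

```text
t: 8.95
eef_pos: [534.7, 137.1, 70.5]
ee_rot: [0.064, 0.998, 0.001, -0.015]
ft_force: [-2.3, -1.0, 5.2]
grip_width: 38.2
```

Request:
step_arm(steps=[{"x": 0.05,"y": 0,"z": 0.1,"spin": 0,"grip": 30}])

```text
t: 9.05
eef_pos: [534.7, 137.1, 70.5]
ee_rot: [0.064, 0.998, 0.001, -0.014]
ft_force: [-1.5, -0.6, 4.9]
grip_width: 38.1
```

Request:
step_arm(steps=[{"x": 0.15,"y": 0,"z": 0.15,"spin": 0,"grip": 30}])

```text
t: 9.15
eef_pos: [534.5, 137.1, 70.3]
ee_rot: [0.064, 0.998, 0.001, -0.013]
ft_force: [0.9, -2.2, 5.7]
grip_width: 38.0
```

Request:
step_arm(steps=[{"x": 0.2,"y": 0,"z": 0.18,"spin": 0,"grip": 30}])

```text
t: 9.25
eef_pos: [534.2, 137.2, 70.2]
ee_rot: [0.064, 0.998, 0.001, -0.011]
ft_force: [1.9, -1.9, 4.5]
grip_width: 37.4
```

Request:
step_arm(steps=[{"x": 0.2,"y": 0,"z": 0.18,"spin": 0,"grip": 30}])

```text
t: 9.35
eef_pos: [534.1, 137.2, 70.0]
ee_rot: [0.064, 0.998, 0.001, -0.008]
ft_force: [1.5, -0.9, 5.4]
grip_width: 38.0
```

Request:
step_arm(steps=[{"x": 0.25,"y": 0,"z": 0.2,"spin": 0,"grip": 30},{"x": 0.25,"y": 0,"z": 0.2,"spin": 0,"grip": 30},{"x": 0.25,"y": 0,"z": 0.2,"spin": 0,"grip": 30}])

```text
t: 9.65
eef_pos: [530.6, 137.8, 67.6]
ee_rot: [0.064, 0.998, 0.001, -0.003]
ft_force: [0.6, -2.7, 6.4]
grip_width: 37.7
```

Request:
step_arm(steps=[{"x": 0.25,"y": 0,"z": 0.25,"spin": 0,"grip": 30},{"x": 0.25,"y": 0,"z": 0.25,"spin": 0,"grip": 30},{"x": 0.25,"y": 0,"z": 0.25,"spin": 0,"grip": 30}])

```text
t: 9.95
eef_pos: [525.7, 138.5, 63.6]
ee_rot: [0.064, 0.998, 0.001, 0.001]
ft_force: [-0.1, -2.2, 7.3]
grip_width: 37.8
```

```bash
cat >> h.py <<'E'
def look(name):
    togo(535,137,70.7,82.9)
    d=snap("wrist","w"+name);d2=snap("side","s"+name)
    s,R=pose();x,y=proj(d2,[s["eef_pos"]])[0].astype(int)
    A=cv2.resize(d2["image"][max(0,y-35):y+35,x-35:x+35],(400,400),interpolation=cv2.INTER_CUBIC)
    B=cv2.resize(d["image"][100:400,140:440],(400,400));o=np.hstack([A,B])
    cv2.imwrite(f"pics/c{name}.png",o)
E
python3 -c "
from h import *
look('7')"
```

```text
t 9.95 pos [525.7 138.5  63.6] yang 82.62 tilt [ 0.002  0.001 -1.   ] w 37.8 F [-0.12 -2.17  7.26]
tool cm [-0.94 -0.03 -0.71] spin -0.28
```

View pics/c7.png

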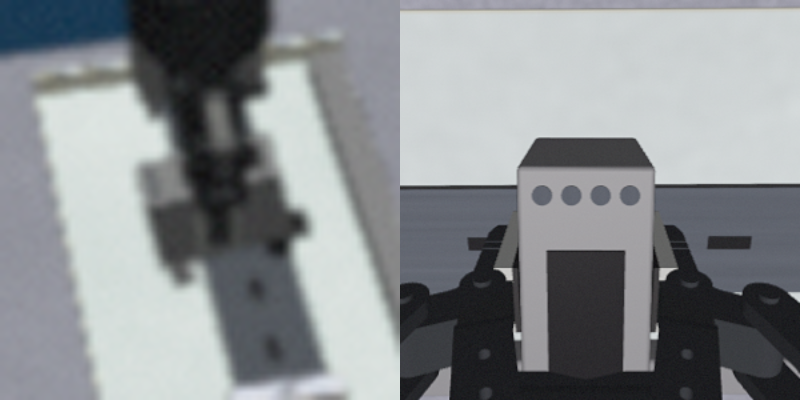

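It's tipping: the side view shows the foot end raised and the lip end down, at about 9 N. The geometry puts the tilt at about 0.2 rad, so I carry on to about 0.3.

Request:
step_arm(steps=[{"x": 0.25,"y": 0,"z": 0.25,"spin": 0,"grip": 30},{"x": 0.25,"y": 0,"z": 0.25,"spin": 0,"grip": 30},{"x": 0.2,"y": 0,"z": 0.2,"spin": 0,"grip": 30}])

```text
t: 10.35
eef_pos: [520.4, 139.2, 59.0]
ee_rot: [0.064, 0.998, 0.001, 0.003]
ft_force: [0.3, -1.3, 7.1]
grip_width: 37.7
```

```bash
python3 -c "
from h import *
look('8')"
```

```text
t 10.35 pos [520.4 139.2  59. ] yang 82.62 tilt [ 0.006  0.001 -1.   ] w 37.7 F [ 0.33 -1.26  7.11]
tool cm [-1.48 -0.03 -1.16] spin -0.28
```

View pics/c8.png

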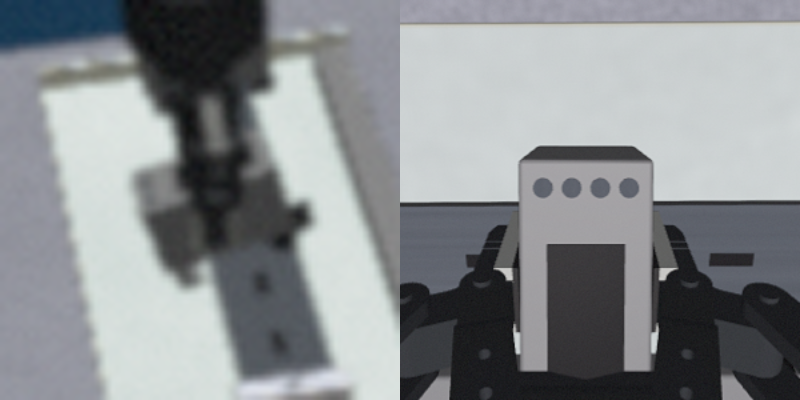

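```bash
python3 - <<'E'
from h import *
d=load("w8");d["mtx"]
P0=np.array([520.4,139.2,59.0+5]) # grasp
n=np.array([.9923,-.124,0]);e=np.array([.124,.9923,0]);k=np.array([0,0,1.])
for a in (0,.1,.2,.25,.3,.35,.4):
    X=n*np.cos(a)+k*np.sin(a);Z=-n*np.sin(a)+k*np.cos(a)
    C=P0-0.9*X*1-4.9*Z  # centre relative to grasp, approx
    pts=[C+X*x+e*y+Z*z for x,z in((-38,23),(-38,-23)) for y in(-19,19)]
    lip=C-20*X-32*Z; leg=C-26*X-30*Z; foot=C+24*X-37*Z
    print(a,proj(d,pts).round(1).tolist(),"lip n,z",(lip@n).round(1),(lip[2]-32).round(1),"leg n",(leg@n).round(1),"foot",(foot@n).round(1),(foot[2]-32).round(1))
E
```

```text
0 [[224.7, 231.6], [334.8, 231.0], [239.6, 193.0], [319.3, 192.6]] lip n,z 478.2 -4.9 leg n 472.2 foot 522.2 -9.9
0.1 [[226.2, 222.9], [333.3, 222.4], [240.7, 196.6], [318.2, 196.2]] lip n,z 482.0 -6.8 leg n 475.8 foot 526.3 -7.4
0.2 [[227.7, 215.6], [331.7, 215.1], [241.8, 200.9], [317.2, 200.5]] lip n,z 486.0 -8.3 leg n 479.7 foot 530.1 -4.5
0.25 [[228.4, 212.5], [330.9, 212.0], [242.2, 203.3], [316.7, 202.9]] lip n,z 488.0 -8.9 leg n 481.7 foot 531.9 -2.9
0.3 [[229.2, 209.7], [330.1, 209.2], [242.7, 205.8], [316.3, 205.4]] lip n,z 490.1 -9.4 leg n 483.7 foot 533.6 -1.2
0.35 [[229.9, 207.2], [329.3, 206.7], [243.1, 208.4], [315.9, 208.0]] lip n,z 492.2 -9.8 leg n 485.8 foot 535.2 0.6
0.4 [[230.7, 205.1], [328.5, 204.6], [243.5, 211.2], [315.5, 210.8]] lip n,z 494.3 -10.1 leg n 487.9 foot 536.7 2.4
```

Request:
step_arm(steps=[{"x": 0.25,"y": 0,"z": 0.25,"spin": 0,"grip": 30},{"x": 0.15,"y": 0,"z": 0.2,"spin": 0,"grip": 30},{"x": 0.1,"y": 0,"z": 0.1,"spin": 0,"grip": 30}])

```text
t: 10.75
eef_pos: [516.2, 139.8, 54.9]
ee_rot: [0.064, 0.998, 0.0, 0.004]
ft_force: [0.6, -3.2, 9.2]
grip_width: 37.5
```

```bash
python3 -c "
from h import *
look('9')
d=load('w9');cv2.imwrite('pics/c9b.png',cv2.resize(d['image'][160:310,200:360],(800,600)[:2] and (640,600)))"
```

```text
t 10.75 pos [516.2 139.8  54.9] yang 82.62 tilt [ 0.009  0.    -1.   ] w 37.5 F [ 0.6  -3.22  9.24]
tool cm [-1.91 -0.03 -1.57] spin -0.28
```

View pics/c9.png

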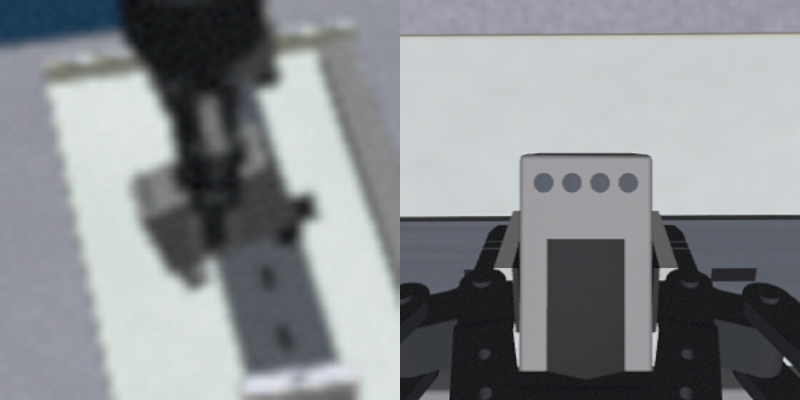

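View pics/c9b.png

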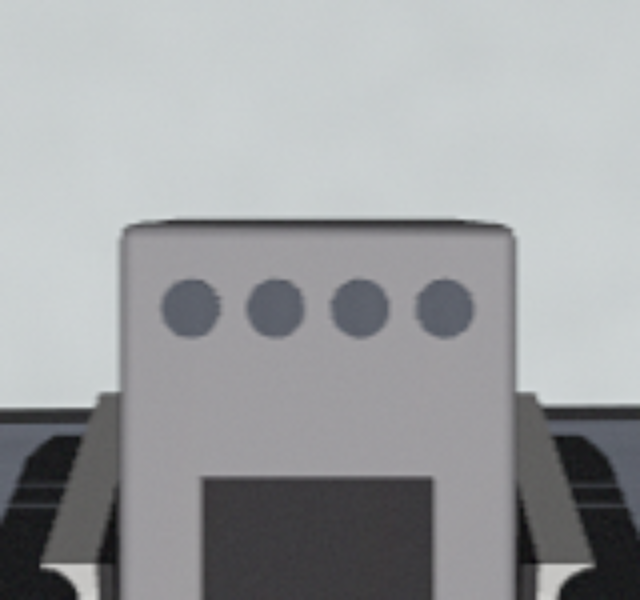

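```bash
python3 - <<'E'
from h import *
d=load("w9");n=np.array([.9923,-.124,0])
for a,v in((.32,216),(.3,216),(.35,216)):
    s,c=np.sin(a),np.cos(a)
    Cz=32-24*s+37*c; z=Cz-38*s+23*c
    P=onz(d,[(230.3,v),(328.8,v)],z); Cn=(P.mean(0)@n)+38*c+23*s
    print(a,"w",np.linalg.norm(P[0]-P[1]).round(1),"Cn,z",Cn.round(1),Cz.round(1),"lip",(Cn-20*c+32*s).round(1),(Cz-20*s-32*c-32).round(1),"foot",(Cn+24*c+37*s).round(1))
    L=onz(d,[(200,262.5),(355,261.5)],32);print("near edge n now",(L@n).round(1))
E
```

```text
0.32 w 36.1 Cn,z 496.8 59.6 lip 487.9 -9.1 foot 531.3
near edge n now [493.2 493.1]
0.3 w 35.6 Cn,z 496.0 60.3 lip 486.4 -8.2 foot 529.9
near edge n now [493.2 493.1]
0.35 w 36.9 Cn,z 498.0 58.5 lip 490.2 -10.4 foot 533.2
near edge n now [493.2 493.1]
```

Request:
step_arm(steps=[{"x": 0,"y": 0,"z": -0.1,"spin": 0,"grip": 30},{"x": -0.2,"y": 0,"z": 0,"spin": 0,"grip": 30},{"x": 0,"y": 0,"z": 0,"spin": 0,"grip": 30}])

```text
t: 11.15
eef_pos: [516.3, 139.9, 55.7]
ee_rot: [0.064, 0.998, 0.001, 0.002]
ft_force: [-0.3, -1.9, 6.0]
grip_width: 37.6
```

Request:
step_arm(steps=[{"x": -0.2,"y": 0,"z": 0,"spin": 0,"grip": 30},{"x": -0.2,"y": 0,"z": 0,"spin": 0,"grip": 30}])

```text
t: 11.35
eef_pos: [516.9, 139.9, 55.9]
ee_rot: [0.064, 0.998, 0.0, -0.003]
ft_force: [-8.7, -1.9, 12.7]
grip_width: 37.7
```

Request:
step_arm(steps=[{"x": -0.15,"y": 0,"z": 0,"spin": 0,"grip": 30}])

```text
t: 11.45
eef_pos: [517.0, 139.9, 56.1]
ee_rot: [0.064, 0.998, 0.0, -0.005]
ft_force: [-5.3, -1.2, 10.5]
grip_width: 37.6
```

Request:
step_arm(steps=[{"x": 0,"y": 0,"z": -0.1,"spin": 0,"grip": 30},{"x": 0,"y": 0,"z": 0,"spin": 0,"grip": 30}])

```text
t: 11.65
eef_pos: [515.9, 140.1, 56.4]
ee_rot: [0.064, 0.998, 0.0, -0.007]
ft_force: [-0.0, -0.2, 3.7]
grip_width: 38.2
```

Request:
step_arm(steps=[{"x": 0,"y": 0,"z": -0.1,"spin": 0,"grip": 30},{"x": 0,"y": 0,"z": 0,"spin": 0,"grip": 30}])

```text
t: 11.85
eef_pos: [515.2, 140.3, 56.5]
ee_rot: [0.064, 0.998, 0.0, -0.007]
ft_force: [-0.5, -0.4, 4.0]
grip_width: 37.9
```

Request:
step_arm(steps=[{"x": 0,"y": 0,"z": -0.2,"spin": 0,"grip": 30},{"x": 0,"y": 0,"z": 0,"spin": 0,"grip": 30}])

```text
t: 12.05
eef_pos: [513.3, 140.3, 56.8]
ee_rot: [0.064, 0.998, 0.0, -0.01]
ft_force: [0.9, -0.5, 1.0]
grip_width: 37.9
```

```bash
python3 -c "
from h import *
look('10')"
```

```text
t 12.05 pos [513.3 140.3  56.8] yang 82.62 tilt [-0.019  0.002 -1.   ] w 37.9 F [ 0.92 -0.47  1.  ]
tool cm [-2.16 -0.05 -1.43] spin -0.28
```

View pics/c10.png

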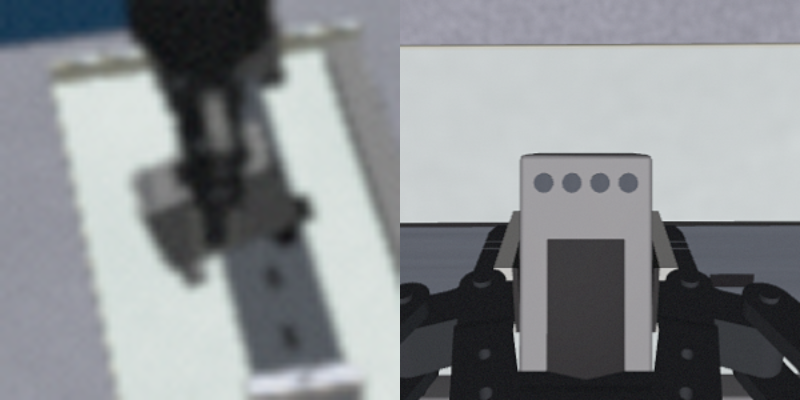

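Request:
step_arm(steps=[{"x": -0.3,"y": 0,"z": -0.1,"spin": 0,"grip": 30},{"x": -0.3,"y": 0,"z": -0.05,"spin": 0,"grip": 30}])

```text
t: 12.35
eef_pos: [518.2, 139.5, 57.2]
ee_rot: [0.064, 0.998, 0.0, -0.011]
ft_force: [-0.5, -0.7, -1.4]
grip_width: 37.8
```

Request:
step_arm(steps=[{"x": -0.2,"y": 0,"z": 0,"spin": 0,"grip": 30}])

```text
t: 12.45
eef_pos: [520.1, 139.3, 57.0]
ee_rot: [0.064, 0.998, 0.0, -0.012]
ft_force: [-2.5, 1.0, 1.0]
grip_width: 37.9
```

Request:
step_arm(steps=[{"x": -0.2,"y": 0,"z": -0.03,"spin": 0,"grip": 30},{"x": -0.2,"y": 0,"z": -0.03,"spin": 0,"grip": 30}])

```text
t: 12.65
eef_pos: [524.3, 138.7, 57.3]
ee_rot: [0.064, 0.998, 0.0, -0.012]
ft_force: [-0.8, -0.6, -1.1]
grip_width: 37.5
```

Request:
step_arm(steps=[{"x": -0.2,"y": 0,"z": -0.03,"spin": 0,"grip": 30}])

```text
t: 12.75
eef_pos: [525.6, 138.5, 57.5]
ee_rot: [0.064, 0.998, 0.0, -0.014]
ft_force: [-6.9, 0.9, 3.8]
grip_width: 37.8
```

Request:
step_arm(steps=[{"x": -0.2,"y": 0,"z": 0,"spin": 0,"grip": 30}])

```text
t: 12.85
eef_pos: [526.1, 138.5, 57.5]
ee_rot: [0.064, 0.998, 0.0, -0.016]
ft_force: [-10.2, 0.6, 8.1]
grip_width: 37.7
```

```bash
python3 -c "
from h import *
look('11')
d=load('w11');cv2.imwrite('pics/c11b.png',cv2.resize(d['image'][160:310,200:360],(640,600)))"
```

```text
t 12.85 pos [526.1 138.5  57.5] yang 82.62 tilt [-0.032  0.003 -0.999] w 37.7 F [-10.23   0.59   8.06]
tool cm [-0.86 -0.04 -1.35] spin -0.28
```

View pics/c11.png

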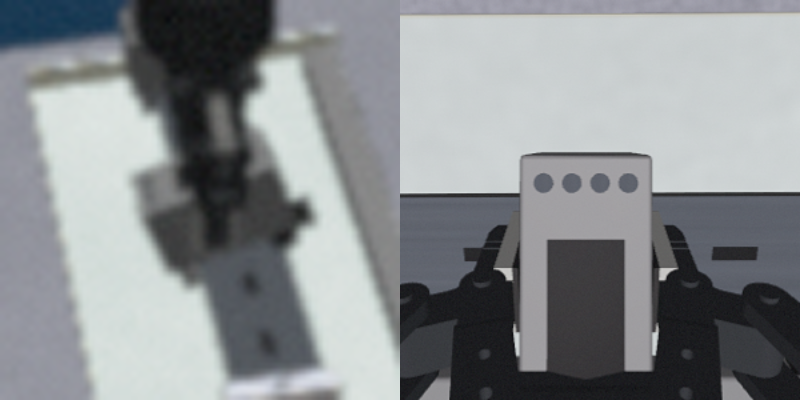

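View pics/c11b.png

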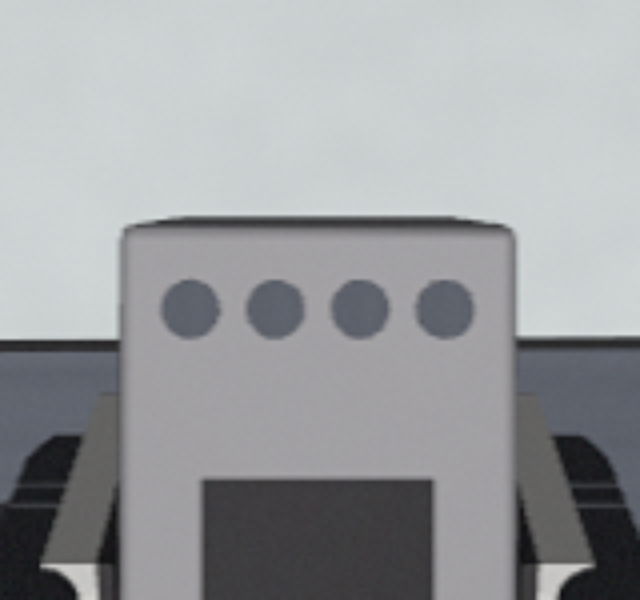

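```bash
python3 - <<'E'
from h import *
d=load("w11");n=np.array([.9923,-.124,0])
for a,v in((.24,216),(.28,216),(.32,216)):
  for fz in (0,3):
    s,c=np.sin(a),np.cos(a)
    Cz=32+fz-24*s+37*c; z=Cz-38*s+23*c
    P=onz(d,[(230.3,v),(328.8,v)],z); Cn=(P.mean(0)@n)+38*c+23*s
    q=lambda x,zz:((Cn+x*c-zz*s).round(1),(Cz+x*s+zz*c-32).round(1))
    # lip-face bottom edge predicted pixel
    n3=n;pb=P.mean(0)+ (n*s*46) ; pb[2]=z-46*c
    print(a,fz,"w",np.linalg.norm(P[0]-P[1]).round(1),"C",Cn.round(1),Cz.round(1),"lip",q(-20,-32),"leg",q(-26,-23),q(-26,-32),"foot",q(24,-37),"vb",proj(d,[pb])[0].round(1))
L=onz(d,[(200,160+345/4),(355,160+342/4)],32);print("near edge n now",(L@n).round(1))
E
```

```text
0.24 0 w 35.5 C 505.9 62.2 lip (np.float64(494.1), np.float64(-5.6)) leg (np.float64(486.1), np.float64(1.7)) (np.float64(488.2), np.float64(-7.0)) foot (np.float64(538.0), np.float64(0.0)) vb [279.7 208.2]
0.24 3 w 34.6 C 504.9 65.2 lip (np.float64(493.1), np.float64(-2.6)) leg (np.float64(485.1), np.float64(4.7)) (np.float64(487.2), np.float64(-4.0)) foot (np.float64(537.0), np.float64(3.0)) vb [279.7 208.1]
0.28 0 w 36.5 C 507.4 60.9 lip (np.float64(497.0), np.float64(-7.4)) leg (np.float64(488.8), np.float64(-0.4)) (np.float64(491.3), np.float64(-9.0)) foot (np.float64(540.7), np.float64(0.0)) vb [279.7 212. ]
0.28 3 w 35.5 C 506.4 63.9 lip (np.float64(496.0), np.float64(-4.4)) leg (np.float64(487.8), np.float64(2.6)) (np.float64(490.2), np.float64(-6.0)) foot (np.float64(539.7), np.float64(3.0)) vb [279.7 211.9]
0.32 0 w 37.5 C 508.9 59.6 lip (np.float64(499.9), np.float64(-9.1)) leg (np.float64(491.4), np.float64(-2.4)) (np.float64(494.3), np.float64(-11.0)) foot (np.float64(543.3), np.float64(0.0)) vb [279.7 215.6]
0.32 3 w 36.5 C 507.9 62.6 lip (np.float64(498.9), np.float64(-6.1)) leg (np.float64(490.4), np.float64(0.6)) (np.float64(493.2), np.float64(-8.0)) foot (np.float64(542.3), np.float64(3.0)) vb [279.7 215.6]
near edge n now [494.4 494.3]
```

Request:
step_arm(steps=[{"x": -0.2,"y": 0,"z": -0.1,"spin": 0,"grip": 30}])

```text
t: 13.05
eef_pos: [527.7, 138.3, 58.3]
ee_rot: [0.064, 0.998, 0.0, -0.017]
ft_force: [-0.9, 0.5, -1.3]
grip_width: 37.8
```

Request:
step_arm(steps=[{"x": -0.2,"y": 0,"z": -0.05,"spin": 0,"grip": 30}])

```text
t: 13.15
eef_pos: [529.8, 138.1, 58.7]
ee_rot: [0.064, 0.998, 0.0, -0.017]
ft_force: [-2.4, 0.4, -0.4]
grip_width: 37.6
```

Request:
step_arm(steps=[{"x": -0.2,"y": 0,"z": -0.05,"spin": 0,"grip": 30}])

```text
t: 13.25
eef_pos: [530.6, 137.9, 58.6]
ee_rot: [0.064, 0.998, 0.0, -0.019]
ft_force: [-6.2, 1.1, -1.6]
grip_width: 38.0
```

Request:
step_arm(steps=[{"x": -0.15,"y": 0,"z": 0.15,"spin": 0,"grip": 30}])

```text
t: 13.35
eef_pos: [532.1, 137.8, 57.8]
ee_rot: [0.064, 0.998, 0.0, -0.019]
ft_force: [-5.7, -0.5, 12.6]
grip_width: 37.7
```

Request:
step_arm(steps=[{"x": -0.15,"y": 0,"z": 0.15,"spin": 0,"grip": 30}])

```text
t: 13.45
eef_pos: [533.3, 137.7, 57.3]
ee_rot: [0.064, 0.998, 0.0, -0.021]
ft_force: [-8.5, -0.0, 9.5]
grip_width: 37.9
```

```bash
python3 -c "
from h import *
look('12')
d=load('w12');cv2.imwrite('pics/c12b.png',cv2.resize(d['image'][160:310,200:360],(640,600)))"
```

```text
t 13.45 pos [533.3 137.7  57.3] yang 82.65 tilt [-0.041  0.003 -0.999] w 37.9 F [-8.46 -0.04  9.54]
tool cm [-0.13 -0.05 -1.35] spin -0.25
```

View pics/c12.png

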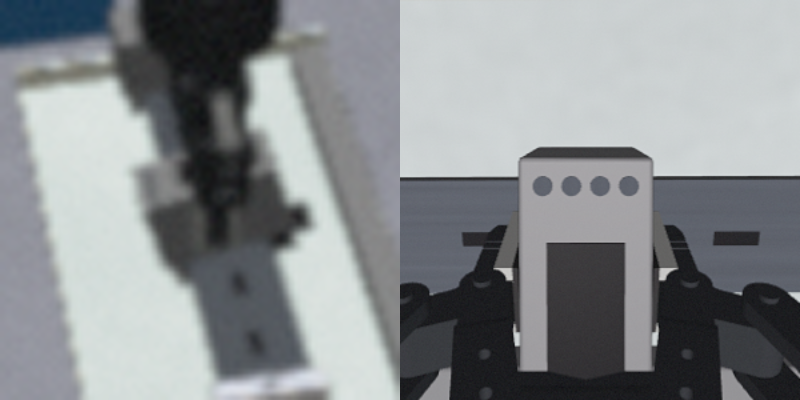

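View pics/c12b.png

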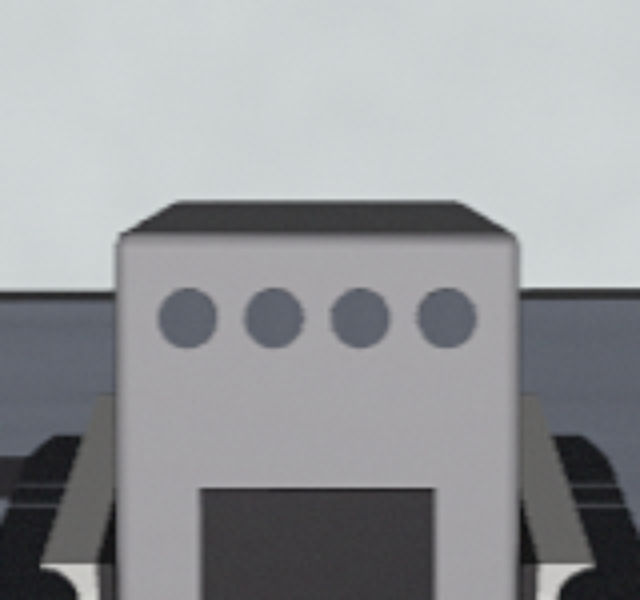

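Request:
step_arm(steps=[{"x": -0.15,"y": 0,"z": 0.15,"spin": 0,"grip": 30}])

```text
t: 13.65
eef_pos: [534.3, 137.5, 56.8]
ee_rot: [0.064, 0.998, -0.0, -0.022]
ft_force: [-8.2, 0.0, 9.2]
grip_width: 37.4
```

Request:
step_arm(steps=[{"x": -0.15,"y": 0,"z": 0.15,"spin": 0,"grip": 30}])

```text
t: 13.75
eef_pos: [535.1, 137.5, 56.4]
ee_rot: [0.064, 0.998, -0.0, -0.023]
ft_force: [-8.5, -0.1, 10.5]
grip_width: 37.6
```

Request:
step_arm(steps=[{"x": -0.12,"y": 0,"z": 0.15,"spin": 0,"grip": 30}])

```text
t: 13.85
eef_pos: [535.7, 137.4, 56.1]
ee_rot: [0.064, 0.998, -0.0, -0.025]
ft_force: [-8.8, -0.5, 10.5]
grip_width: 38.0
```

Request:
step_arm(steps=[{"x": -0.1,"y": 0,"z": 0.15,"spin": 0,"grip": 30},{"x": -0.1,"y": 0,"z": 0.15,"spin": 0,"grip": 30}])

```text
t: 14.05
eef_pos: [536.5, 137.4, 55.7]
ee_rot: [0.064, 0.998, -0.001, -0.028]
ft_force: [-10.2, -1.1, 12.5]
grip_width: 37.7
```

Request:
step_arm(steps=[{"x": -0.1,"y": 0,"z": 0.15,"spin": 0,"grip": 30},{"x": -0.1,"y": 0,"z": 0.15,"spin": 0,"grip": 30}])

```text
t: 14.25
eef_pos: [537.0, 137.3, 55.4]
ee_rot: [0.063, 0.998, -0.001, -0.032]
ft_force: [-9.3, -0.5, 11.3]
grip_width: 37.9
```

```bash
python3 -c "
from h import *
look('13')
"
```

```text
t 14.25 pos [537.  137.3  55.4] yang 82.75 tilt [-0.063  0.002 -0.998] w 37.9 F [-9.28 -0.52 11.34]
tool cm [ 0.29 -0.07 -1.51] spin -0.15
```

View pics/c13.png

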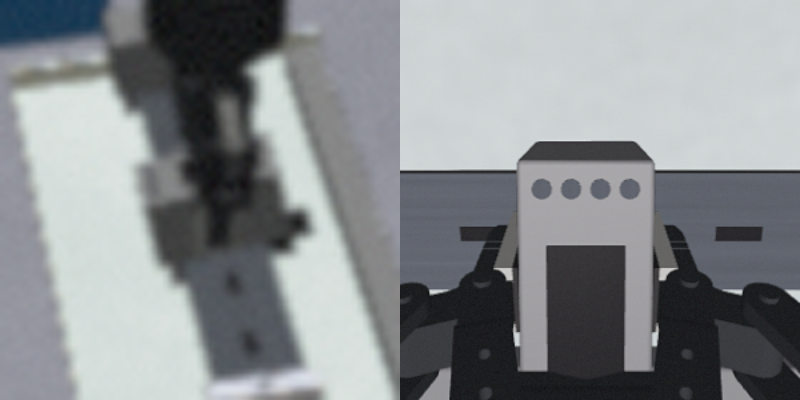

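Rocking is working: the tilt is now about 0.13 rad and the foot is on its ramp. Pressing at the centre through the grip wastes force, so I let go and then press with shut fingers on the foot end.

Request:
step_arm(steps=[{"x": 0.05,"y": 0,"z": -0.05,"spin": 0,"grip": 30},{"x": 0,"y": 0,"z": 0,"spin": 0,"grip": 55},{"x": 0,"y": 0,"z": 0,"spin": 0,"grip": 70},{"x": 0,"y": 0,"z": 0,"spin": 0,"grip": 70}])

```text
t: 14.75
eef_pos: [539.5, 137.1, 57.0]
ee_rot: [0.063, 0.998, -0.001, -0.028]
ft_force: [0.7, 0.6, -0.2]
grip_width: 59.8
```

```bash
python3 -c "
from h import *
look('14')
"
```

```text
t 14.75 pos [539.5 137.1  57. ] yang 82.74 tilt [-0.056  0.002 -0.998] w 59.8 F [ 0.72  0.6  -0.16]
tool cm [ 0.52 -0.07 -1.35] spin -0.16
```

View pics/c14.png

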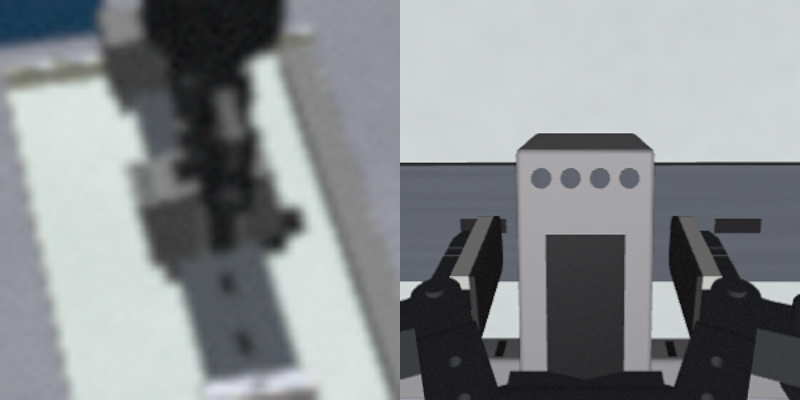

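Request:
step_arm(steps=[{"x": 0,"y": 0,"z": -1,"spin": 0,"grip": 75},{"x": 0,"y": 0,"z": -2,"spin": 0,"grip": 75},{"x": 0,"y": 0,"z": -2,"spin": 0,"grip": 75},{"x": 0,"y": 0,"z": -1.5,"spin": 0,"grip": 75},{"x": -1,"y": 0,"z": 0,"spin": 0,"grip": 0},{"x": -1,"y": 0,"z": 0,"spin": 0,"grip": 0},{"x": 0,"y": 0,"z": 0,"spin": 0,"grip": 0}])

```text
t: 15.55
eef_pos: [565.3, 134.1, 125.0]
ee_rot: [0.063, 0.998, -0.001, -0.027]
ft_force: [0.3, 0.4, 0.2]
grip_width: 21.0
```

```bash
python3 -c "
from h import *
look('15')
togo(566,134,105,82.9)
"
```

```text
t 15.55 pos [565.3 134.1 125. ] yang 82.73 tilt [-0.054  0.002 -0.999] w 21.0 F [0.31 0.38 0.21]
tool cm [ 2.74 -0.07  5.58] spin -0.17
t 15.65 pos [563.9 134.2 124.1] yang 82.74 tilt [-0.057  0.002 -0.998] w 5.9 F [ 0.84  0.23 -0.28]
tool cm [-0.32  0.02  1.9 ] spin -0.16
```

View pics/w15.png

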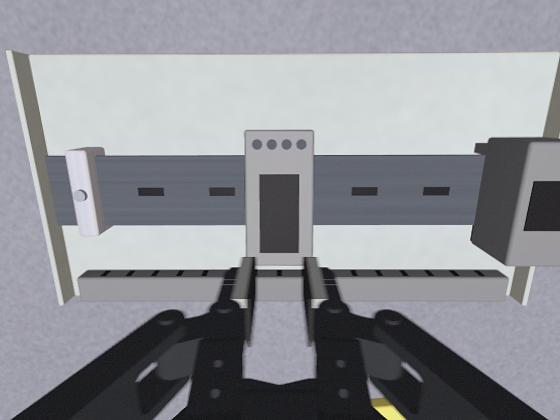

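View pics/c15.png

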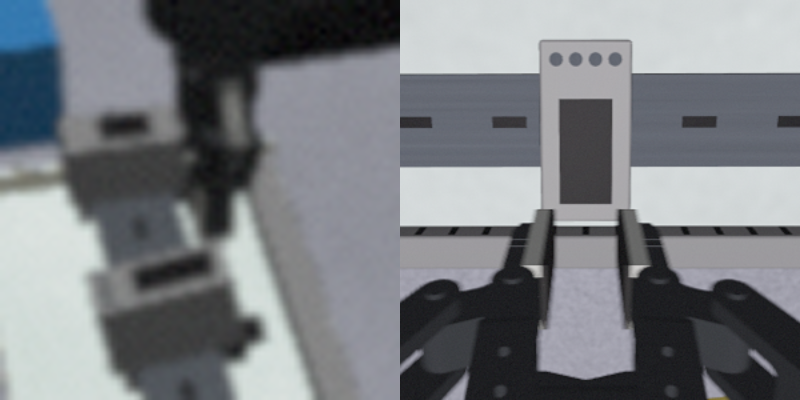

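The module stays hooked and tipped, in line with the rail. Its top face spans about (245..314, 130..266) and the fingers are over the foot end.

```bash
python3 - <<'E'
from h import *
d=load("w15");n=np.array([.9923,-.124,0]);e=np.array([.124,.9923,0])
A=onz(d,[(279.5,130)],74)[0];B=onz(d,[(279.5,266)],85)[0]
print(A@n,A@e,B@n,B@e, B@n-A@n)
L=onz(d,[(250,1)],32)
s,R=pose();print(s["eef_pos"]@n,s["eef_pos"]@e)
E
```

```text
476.3258542227895 202.94092961312086 551.7636874285331 202.78028438879755 75.43783320574363
542.8836314748736 203.07291175935063
```

Request:
step_arm(steps=[{"x": 0,"y": 0,"z": 0.8,"spin": 0,"grip": 0},{"x": 0,"y": 0,"z": 0.6,"spin": 0,"grip": 0},{"x": 0,"y": 0,"z": 0.2,"spin": 0,"grip": 0},{"x": 0,"y": 0,"z": 0,"spin": 0,"grip": 0}])

```text
t: 16.05
eef_pos: [560.4, 134.1, 103.2]
ee_rot: [0.063, 0.997, -0.001, -0.032]
ft_force: [0.1, 0.1, -0.7]
grip_width: 0.4
```

Request:
step_arm(steps=[{"x": 0,"y": 0,"z": 0.2,"spin": 0,"grip": 0},{"x": 0,"y": 0,"z": 0.1,"spin": 0,"grip": 0}])

```text
t: 16.25
eef_pos: [560.4, 134.2, 100.6]
ee_rot: [0.063, 0.998, -0.001, -0.031]
ft_force: [-0.7, 0.3, 5.0]
grip_width: 0.0
```

Request:
step_arm(steps=[{"x": 0,"y": 0,"z": 0.1,"spin": 0,"grip": 0},{"x": 0,"y": 0,"z": 0.1,"spin": 0,"grip": 0}])

```text
t: 16.45
eef_pos: [560.9, 134.2, 100.1]
ee_rot: [0.063, 0.998, -0.001, -0.031]
ft_force: [-0.6, 0.1, 4.1]
grip_width: -0.1
```

Request:
step_arm(steps=[{"x": 0,"y": 0,"z": 0.15,"spin": 0,"grip": 0},{"x": 0,"y": 0,"z": 0.15,"spin": 0,"grip": 0}])

```text
t: 16.65
eef_pos: [562.2, 134.2, 98.8]
ee_rot: [0.063, 0.998, -0.001, -0.029]
ft_force: [0.3, 0.4, 0.2]
grip_width: -0.1
```

Request:
step_arm(steps=[{"x": 0,"y": 0,"z": 0.2,"spin": 0,"grip": 0},{"x": 0,"y": 0,"z": 0.2,"spin": 0,"grip": 0}])

```text
t: 16.85
eef_pos: [563.5, 134.1, 95.3]
ee_rot: [0.063, 0.998, -0.001, -0.026]
ft_force: [3.3, -0.9, 3.4]
grip_width: 0.1
```

Request:
step_arm(steps=[{"x": 0,"y": 0,"z": 0.2,"spin": 0,"grip": 0},{"x": 0,"y": 0,"z": 0.2,"spin": 0,"grip": 0}])

```text
t: 17.05
eef_pos: [564.2, 134.1, 92.1]
ee_rot: [0.063, 0.998, -0.001, -0.025]
ft_force: [0.2, -1.3, 11.9]
grip_width: 0.1
```

Request:
step_arm(steps=[{"x": 0,"y": 0,"z": 0.2,"spin": 0,"grip": 0},{"x": 0,"y": 0,"z": 0.2,"spin": 0,"grip": 0}])

```text
t: 17.25
eef_pos: [566.2, 134.0, 92.0]
ee_rot: [0.063, 0.998, -0.001, -0.023]
ft_force: [-2.2, -0.9, 11.7]
grip_width: -0.2
```

The fingers stop solid at tip z = 78.0 mm, which is the seated top height (32+46). I back off and look.

Request:
step_arm(steps=[{"x": 0,"y": 0,"z": -1,"spin": 0,"grip": 0},{"x": 0,"y": 0,"z": -2.5,"spin": 0,"grip": 0},{"x": 0,"y": 0,"z": -3,"spin": 0,"grip": 0},{"x": 0,"y": 0,"z": -3,"spin": 0,"grip": 0},{"x": 0,"y": 0,"z": 0,"spin": 0,"grip": 0}])

```text
t: 17.75
eef_pos: [566.7, 134.1, 185.4]
ee_rot: [0.063, 0.998, -0.001, -0.03]
ft_force: [0.6, 0.4, 0.1]
grip_width: 0.1
```

```bash
python3 -c "
from h import *
togo(541,140,78,82.9)
d=snap('wrist','w16');e=snap('side','s16')
x,y=proj(e,[[540,140,50]])[0].astype(int)
A=cv2.resize(e['image'][y-40:y+40,x-40:x+40],(400,400),interpolation=2)
B=cv2.resize(d['image'][50:350,130:430],(400,400))
cv2.imwrite('pics/c16.png',np.hstack([A,B]))
"
```

```text
t 17.75 pos [566.7 134.1 185.4] yang 82.78 tilt [-0.06   0.001 -0.998] w 0.1 F [0.64 0.41 0.06]
tool cm [ 1.98  0.33 10.87] spin -0.12
```

View pics/c16.png

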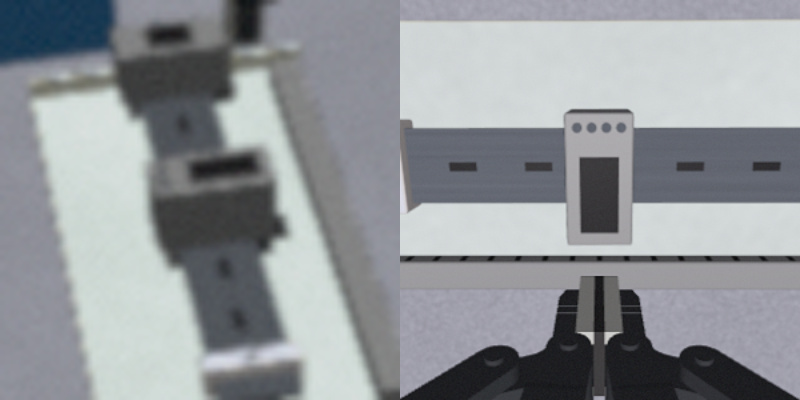

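View pics/w16.png

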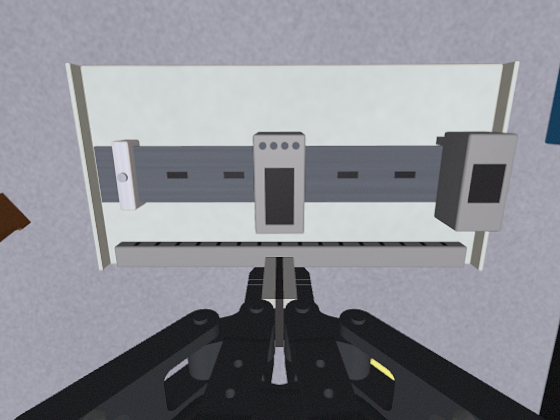

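The module now looks level on the rail, like the fitted unit beside it, with its top face at about (254..304, 137..233). As a numeric check, I cast its outline at z = 78.

```bash
python3 - <<'E'
from h import *
d=load("w16");im=d["image"];x0,y0,x1,y1=245,125,315,245
r=im[y0:y1,x0:x1].astype(int);print(im[160,257],im[220,310],im[100,280])
m=((abs(r[...,0]-r[...,2])<9)&(abs(r[...,1]-r[...,2])<7)&(r.min(2)>125)&(r.max(2)<188)).astype(np.uint8)
m=cv2.morphologyEx(m,cv2.MORPH_OPEN,np.ones((5,5)))
n,l,st,_=cv2.connectedComponentsWithStats(m);k=st[1:,4].argmax()+1
c=np.argwhere(l==k)[:,::-1]+[x0,y0];print(st[k])
P=onz(d,c,78)[:,:2].astype(np.float32);rr=cv2.minAreaRect(P);print(rr)
N=np.array([.9923,-.124]);E=np.array([.124,.9923]);q=np.array(rr[0])
print("n",q@N,"vs seat",q@N-516.7,"along",q@E,"vs seat",q@E-216)
# widths at lip/foot ends
for v in (142,228):
    u=c[c[:,1]==v][:,0];W=onz(d,[(u.min()-.5,v),(u.max()+.5,v)],78);print(v,u.min(),u.max(),np.linalg.norm(W[0]-W[1]))
# unit reference top at z=72
E
```

```text
[174 170 173] [216 216 210] [214 213 208]
[   8   10   53   99 3114]
((541.3912963867188, 136.1438751220703), (37.433414459228516, 74.2151107788086), 82.77726745605469)
n 520.3407428894043 vs seat 3.640742889404237 along 202.22808803558348 vs seat -13.771911964416518
142 253 305 38.02978220467923
228 255 303 37.74338425878282
```

```bash
python3 -c "
from cell import workorder
print(workorder.sign_off())"
```

```text
the job is handed in; nothing more can be done
None
```

The grey supply module is on the rail, seated and released, and the job is handed in (no verdict is reported). It took about 18 s of the 48 s allowed.

**What I did:**
- I gripped the module across its width at 20 N and carried it to the bare stretch. There I pressed its foot lightly on the rail top until it turned in the grip to about 0.3 rad, foot end up.
- I slid the lip under the near edge until the leg met it, then rocked the module down to about 0.13 rad and let go.
- I finished by pressing on the foot end with shut fingers until it stopped solid. The force dropped on the way and then rose, as a click would.

**Last checks:**
- **Height:** the fingers stopped at 78.0 mm, which is the seated top height of 32 + 46 mm.
- **Alignment:** the outline is in line with the rail within about 0.1°.
- **Position:** it lies about +4 mm across and −14 mm along from my estimate of the seat. That is 1 mm past the measured rail centre, as expected with the leg on the edge.
- **Level:** the top-face width is 38.0 mm at the lip end and 37.7 mm at the foot end. That is level within the roughly 0.03 rad the picture can resolve.
- **Forces:** I worked out the force between module and rail from the wrist readings. The highest was about 18 N, while hooking, against the 25 N limit. These are end-of-row values, so a brief spike could have been missed.
- **Clear of the arm:** the tool ended well above the module, touching nothing, and I never went near the bottle, pen box or carton.

**What disagreed:**
- The tool drifted up to about 0.06 rad off vertical during the row moves, so I re-measured as I went.
- The tilt estimate from height alone and the one from the picture differed by about 0.1 rad while tipping, because the module slipped a little in the pads. I used the picture.

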